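# Crib up and hold the cylinder head for inspection

### The arm

A 6-joint arm with a two-finger parallel gripper is mounted at the origin on the work surface. World frame = base frame: x ahead of the robot, y to its left, z up, the work surface at z = 0. Lengths are in mm, angles in rad, forces in N, time in s.
With the tool pointing down it reaches from about 350 to 975 mm from the base axis. Payload 7.1 kg.
Tool frame: the origin (TCP) lies midway between the tips of the shut fingers; the grasp point (between the pads) lies 19 mm behind it; z points along the fingers, y is the line along which they close (so a half turn about z gives the same grasp; the last joint's range is limited). The gripper opens to 88 mm and grips with 3 to 60 N. Pads are 20 mm wide; open, the fingers measure 115 mm over their backs; the gripper's body (75 mm by 178 mm) begins 61 mm behind the grasp point.
Start: joints at [1.262, 0.423, 1.63, -0, 1.089, -0.019], TCP at [178.569, 598.931, 222.675] pointing down, gripper open.
Joint ranges: [-3, 3], [-0.9, 2.11], [0.09, 2.58], [-1.31, 4.45], [0.11, 2.69], [-2.54, 2.54]. Speed limits (rad/s): [2.39, 2.39, 3.01, 3.14, 3.14, 3.14].

### API

Orientations are given as a rotation vector (axis times angle).
In Python, from workcell import ctrl gives the robot as it stands.
- The arm moves only by the shell command python3 -m inch 'ROWS' [OPENING]. ROWS is JSON, a list of rows, each an object with "xyz": the shift along the tool's x, y, z in mm, a list of three; "rot": the turn, a rotation vector about the tool's x, y, z in rad, a list of three. In form: [{"xyz": [dx, dy, dz], "rot": [ax, ay, az]}, ...]. A call has 1 to 12 rows; each row is the pose to reach, as a shift and turn from the pose commanded when the call began, along the tool's axes at that moment; what a row does not reach only later rows make up. A row lasts 1/12 s, in which the tool goes at most 41.7 mm and 7.16 degrees, less where a joint would pass 70% of its speed; a pose out of reach is approached as far as the arm can. A call with a gripper value outside its range is refused whole. OPENING is the closure in counts, from 0 (fully open) to 255 (shut), set as the call begins (- or left out, the last holds). The fingers move at their own pace and stop on an object; the grip force is fixed at half the most. Time passes only in rows, so rows that repeat a pose let the fingers close. It gives the time, the measured TCP pose, the force, the opening and the grip force at its end, in the units of the state.
- ctrl.get_obs(): the state, without advancing time (a new reading comes with each control period).
- ctrl.get_image(name): name is "scene" or "top"; returns the picture (384x512x3 uint8, red, green, blue); there is no depth.
- ctrl.camera_model(name): a dict with "fx", "fy", "cx", "cy" (pixels), "position" and "attitude" of the camera in the world. Camera axes: x right, y up, looking along -z (the intrinsics and any distortion apply to the point x, -y, -z); pixel columns grow to the right and rows downward; lengths in mm; the calibration is good to about 2 mm. A picture is of the moment at which its call begins. camera_model takes no time and is no camera call.
- ctrl.close_job(): hands the job in; it is judged then, once.
The state is a dict: "t": time; "qpos": joint angles; "qvel": joint speeds; "joint_torque": joint torques, N m; "ee_pos": TCP position; "orientation": TCP orientation; "ft_force": force on the tool from outside, world axes, zero at the start; "moment": the same for the moment, N m; "width": finger opening in mm; "grasp_force": force on a finger pad.
Only numpy, scipy, OpenCV 4.12 (cv2) and the standard library are available. Lean on these libraries where they do the work, as an engineer would, in place of code of your own. Each camera call takes 0.05 s, during which the arm holds its last target. There are 200 camera calls.

### The job

Complete the safety crib on the blue pad: lay the two loose slats from the black mat squarely crosswise on the two slats already there, spaced as far apart as that lower pair, without shifting the lower pair, and let go of them. Then lift the finned cylinder head straight up off its studs and, keeping it level all the way, hold it still over the middle of the crib, about 5 cm above it and touching nothing but the gripper, so that the sealing face can be inspected; finish while still holding it. Leave the spanner, the tin and the socket where they are.

Things in the scene. Friction and masses are not known exactly. Their poses are not given: they have to be found in the camera images.
- slat_a: loose light-wood hardwood slat 140 x 24 x 20 mm, about 50 g; origin at the centre of its underside, x along its length, z up; starts flat on the black mat
- slat_b: the other loose light-wood hardwood slat 140 x 24 x 20 mm, about 50 g; origin at the centre of its underside, x along its length, z up; starts flat on the black mat
- lower_a: medium-brown hardwood slat 140 x 24 x 20 mm, about 50 g; origin at the centre of its underside, x along its length, z up; one of the lower pair, lying loose on the blue pad along the pad's x, centred about 45 mm to +y of the pad's middle
- lower_b: medium-brown hardwood slat 140 x 24 x 20 mm, about 50 g; origin at the centre of its underside, x along its length, z up; the other of the lower pair, about 45 mm to -y of the pad's middle (the pair is 90 mm apart between centrelines)
- pad: fixed blue pad 160 x 160 x 6 mm on the bench; origin at the centre of its underside; x along the lower slats, y across them (the upper slats lie along y)
- crib_centre (a point): centre of the blue pad's top face, 6 mm above the bench; axes as the pad's; the lower slats' tops are 20 mm above it and the finished crib's top 40 mm above it
- mat: fixed black rubber mat 220 x 190 x 4 mm that carries the loose slats; origin at the centre of its underside
- stand: fixed red bench stand, 150 x 120 mm foot, steel top face 40 mm above the bench; two upright brass studs of 8 mm diameter rise 20 mm above the top face, at x = +42 and -42 mm; origin at the centre of the foot's underside
- head: finned brown-grey cylinder head, 0.4 to 0.8 kg, balanced about its middle: flange 110 (x) x 90 (y) x 14 mm, two 15 mm holes at x = +42 and -42 mm sit loosely over the studs; fins reach 40 mm above the underside; the bright block-shaped boss in the middle, 34 (x) x 30 (y) mm, to grip, reaches 78 mm above it. Origin: centre of the underside (sealing face), z up
- spanner: steel open-ended spanner, about 150 mm long, lying flat on the bench near the robot; x along it
- tin: yellow tin with a white lid, 56 mm across and 60 mm tall, standing on the bench; origin at the centre of its underside
- socket: steel socket, 26 mm across and 50 mm tall, standing on the bench; origin at the centre of its underside

How it is judged:
By the outcome, as a careful person would: the job done as asked, in the order asked, and still so for the second after the job is handed in, while the arm keeps its last pose, push and grip.
It also fails if it takes over 72 s, if anything falls off the work surface, if the arm or the gripper's body presses on something with over 40 N, if the wrist force passes 120 N, or if a joint passes its speed limit or range.

## Working session

There is one attempt and no reset: what is moved stays moved. The work goes in short steps, Python scripts to look and compute and a shell command to move; the robot and the scene stay as the last step left them, time stands still between calls to the robot, and variables do not carry over. Pictures are saved under pics/ and viewed, at most 10 in all, crops included, and the job is handed in when it is done.

```bash
ls; mkdir -p pics
python3 - <<'E'
from workcell import ctrl
import cv2
for n in("top","scene"):
    cv2.imwrite(f"pics/{n}0.png",cv2.cvtColor(ctrl.get_image(n),cv2.COLOR_RGB2BGR)); print(ctrl.camera_model(n))
print(ctrl.get_obs())
E
```

```text
pics
{'fx': 368.4580121341224, 'fy': 368.4580121341224, 'cx': 256.2507578634301, 'cy': 195.96134110191986, 'position': array([413.53351235,  -7.88325152, 950.07214023]), 'attitude': array([ 0.11826092, -0.13728848, -1.58384555])}
{'fx': 409.1276507716394, 'fy': 409.1276507716394, 'cx': 248.1541364564496, 'cy': 192.70836488934017, 'position': array([1064.94993565,  463.28858777,  785.9013363 ]), 'attitude': array([0.36021723, 0.86356804, 2.16357471])}
{'t': 0.1, 'qpos': array([ 1.26201343e+00,  4.23771008e-01,  1.63057420e+00, -6.34511537e-05,
        1.08860810e+00, -1.89923120e-02]), 'qvel': array([ 1.61552730e-03, -2.50255278e-03, -1.63186696e-03,  1.85850478e-03,
       -6.09958173e-04, -8.56801533e-05]), 'joint_torque': array([ 1.04414401e-04, -5.45612955e+01, -2.74325913e+01,  6.44386327e-02,
        1.88305427e-02, -6.65581297e-05]), 'ee_pos': array([178.43435986, 598.48026711, 221.99079007]), 'orientation': array([-4.53540915e-01, -3.10851316e+00,  2.12296518e-03]), 'ft_force': array([ 0.14887327, -0.13373884,  0.22161752]), 'moment': array([-0.03414235, -0.02818497, -0.02143063]), 'grasp_force': 0.0, 'width': 88.07795784707645}
```

View pics/top0.png

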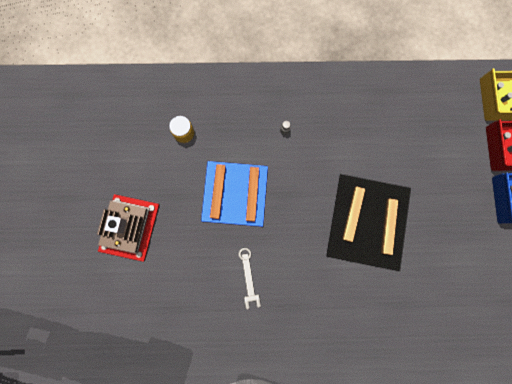

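View pics/scene0.png

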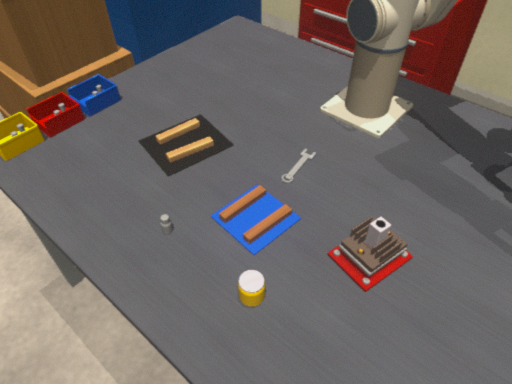

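The top view shows the pad at (235,194) with the lower slats at (218,192) and (252,194). The loose slats are at (354,213) and (391,226), and the stand and head at (128,228). The spanner lies at (250,280), the tin at (181,130) and the socket at (286,127). The scene view shows the same objects with nothing hidden.

I'll fit projected boxes to the colour masks in both views.

```bash
cat > vis.py <<'E'
import cv2, numpy as np
from scipy.optimize import minimize
from scipy.spatial.transform import Rotation as R
from workcell import ctrl
def project(P,cm):
    p=R.from_rotvec(cm["attitude"]).inv().apply(np.asarray(P,float)-cm["position"])
    return np.c_[cm["fx"]*p[:,0]/-p[:,2]+cm["cx"], cm["fy"]*-p[:,1]/-p[:,2]+cm["cy"]]
def ground(uv,z,cm):
    d=R.from_rotvec(cm["attitude"]).apply([(uv[0]-cm["cx"])/cm["fx"],-(uv[1]-cm["cy"])/cm["fy"],-1])
    return cm["position"]+d*(z-cm["position"][2])/d[2]
def box(x,y,yaw,z0,L,W,H):
    c=np.array([[sx*L/2,sy*W/2,h] for sx in(-1,1) for sy in(-1,1) for h in(0,H)])
    return R.from_euler("z",yaw).apply(c)+[x,y,z0]
S=4
def mask(img,lo,hi):
    big=cv2.resize(img,None,fx=S,fy=S,interpolation=cv2.INTER_CUBIC)
    return cv2.inRange(cv2.cvtColor(big,cv2.COLOR_RGB2HSV),np.array(lo),np.array(hi))
def blob(m,uv,hull=False):
    n,l,st,c=cv2.connectedComponentsWithStats(m)
    ids=[i for i in range(1,n) if st[i,4]>200]
    k=min(ids,key=lambda i:np.hypot(*(c[i]/S-uv)))
    o=(l==k).astype(np.uint8)
    if hull:
        h=cv2.convexHull(cv2.findNonZero(o)); cv2.fillConvexPoly(o,h,1)
    return o
def fit(obs,x0,dims):
    """obs: list of (mask,camera model); x0=(x,y,yaw); dims=(z0,L,W,H)"""
    def cost(p):
        e=0
        for m,cm in obs:
            h=cv2.convexHull(((project(box(p[0],p[1],p[2]/50,*dims),cm)+.5)*S-.5).astype(np.float32))
            r=np.zeros_like(m); cv2.fillConvexPoly(r,np.round(h*16).astype(np.int32),1,shift=4)
            e+=np.count_nonzero(r!=m)/np.count_nonzero(m)
        return e/len(obs)
    p0=np.array([x0[0],x0[1],x0[2]*50])
    for s in(8,3):
        r=minimize(cost,p0,method="Nelder-Mead",options=dict(initial_simplex=np.vstack([p0,p0+np.eye(3)*s]),xatol=.05,fatol=1e-5)); p0=r.x
    return np.r_[p0[:2],p0[2]/50],r.fun
E
cat > m1.py <<'E'
from vis import *
im={n:cv2.cvtColor(cv2.imread(f"pics/{n}0.png"),cv2.COLOR_BGR2RGB) for n in("top","scene")}
cm={n:ctrl.camera_model(n) for n in im}
for n,pts in dict(top=[(354,213),(391,226),(218,192),(252,194),(235,194),(140,255)],scene=[(179,131),(190,150),(243,204),(268,223),(256,212),(365,280)]).items():
    print(n,[cv2.cvtColor(im[n][v:v+1,u:u+1],cv2.COLOR_RGB2HSV)[0,0].tolist() for u,v in pts])
T=dict(slatA=((354,213),(190,150),(4,140,24,20),0,((8,50,120),(28,200,255))),
 slatB=((391,226),(179,131),(4,140,24,20),0,((8,50,120),(28,200,255))),
 lowA=((218,192),(268,223),(6,140,24,20),0,((3,90,60),(18,255,255))),
 lowB=((252,194),(243,204),(6,140,24,20),0,((3,90,60),(18,255,255))),
 pad=((235,194),(256,217),(0,160,160,6),1,((100,120,60),(125,255,255))),
)
for k,(a,b,d,h,(lo,hi)) in T.items():
    g=ground(a,d[0]+d[3],cm["top"])
    obs=[(blob(mask(im[n],lo,hi),uv,h),cm[n]) for n,uv in(("top",a),("scene",b))]
    for o in(obs,obs[:1],obs[1:]):
        p,f=fit(o,(g[0],g[1],-.1),d); print(k,p[:2].round(1),np.degrees(p[2]).round(2),round(f,3))
E
python3 m1.py
```

```text
top [[18, 117, 237], [17, 117, 238], [13, 155, 227], [13, 151, 230], [106, 151, 242], [56, 15, 122]]
scene [[18, 136, 165], [16, 137, 169], [13, 154, 176], [12, 153, 185], [109, 200, 223], [19, 23, 186]]
slatA [ 517.1 -271.1] -16.77 0.189
slatA [ 517.  -268.9] -17.46 0.135
slatA [ 517.4 -275.1] -17.64 0.211
slatB [ 483.5 -362.2] -9.92 0.258
slatB [ 483.7 -359.2] -10.93 0.217
slatB [ 483.5 -365.5] -9.14 0.273
lowA [581.1  77.1] -6.99 0.262
lowA [581.6  78.3] -6.31 0.19
lowA [581.   72.8] -4.97 0.308
lowB [573.5 -11.4] -5.09 0.236
lowB [573.8 -10.2] -4.96 0.148
lowB [571.5 -18.7] -5.02 0.313
pad [577.8  33.9] -6.43 0.046
pad [576.9  36. ] -5.73 0.009
pad [580.2  31.6] -5.63 0.013
```

```bash
cat >> m1.py <<'E'
out=[]
for n,(u,v,w,h) in dict(top=(195,150,220,130),scene=(130,105,180,150)).items():
    b=cv2.resize(im[n],None,fx=S,fy=S,interpolation=cv2.INTER_CUBIC)
    for k,(a,bb,d,hh,(lo,hi)) in T.items():
        uv=a if n=="top" else bb
        g=ground(a,d[0]+d[3],cm["top"])
        m=blob(mask(im[n],lo,hi),uv,hh); p,f=fit([(m,cm[n])],(g[0],g[1],-.1),d)
        c,_=cv2.findContours(m,0,cv2.CHAIN_APPROX_NONE); cv2.drawContours(b,c,-1,(0,255,0),1)
        q=((project(box(*p,*d),cm[n])+.5)*S-.5).astype(np.float32)
        cv2.polylines(b,[cv2.convexHull(q).astype(int)],True,(255,0,255),1)
    out.append(cv2.resize(b[v*S:(v+h)*S,u*S:(u+w)*S],(400*2,int(800*h/w)) if n=="top" else (800,int(800*h/w)))[:,:])
o=np.vstack([cv2.resize(x,(560,int(560*x.shape[0]/x.shape[1]))) for x in out])[:,:]
o=cv2.resize(o,None,fx=600/o.shape[0],fy=600/o.shape[0]) if o.shape[0]>600 else o
cv2.imwrite("pics/ov.png",cv2.cvtColor(o,cv2.COLOR_RGB2BGR))
E
python3 m1.py>/dev/null
```

```text
(no output)
```

View pics/ov.png

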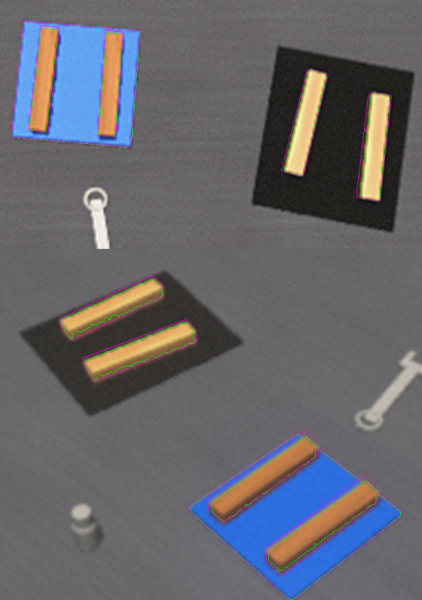

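The overlay shows the masks lose the shaded sides of the slats, and the fits shift with them. I'll lower the value threshold and refit, and also measure the stand and the boss.

```bash
sed -i 's/((8,50,120),(28,200,255))/((5,60,50),(30,255,255))/; s/((3,90,60),(18,255,255))/((2,80,45),(20,255,255))/; /^for n,pts/,+1d; /^out=/,$d' m1.py
cat >> m1.py <<'E'
out=[]
lo,hi=(0,150,70),(8,255,255)
o=[]
for n in im:
    m=mask(im[n],lo,hi)|mask(im[n],(172,150,70),(180,255,255))
    m=cv2.morphologyEx(m,cv2.MORPH_OPEN,np.ones((3,3)))
    u,v,w,h=dict(top=(90,185,80,85),scene=(315,205,110,90))[n]
    z=np.zeros_like(m); z[v*S:(v+h)*S,u*S:(u+w)*S]=m[v*S:(v+h)*S,u*S:(u+w)*S]
    pts=cv2.convexHull(cv2.findNonZero(z)); q=cv2.minAreaRect(pts); print(n,"red",np.array(q[0])/S,q[1],q[2])
    out.append(cv2.resize(im[n][v:v+h,u:u+w],(480,int(480*h/w)),interpolation=cv2.INTER_CUBIC))
o=np.hstack([cv2.resize(x,(400,380)) for x in out])
cv2.imwrite("pics/hd.png",cv2.cvtColor(o,cv2.COLOR_RGB2BGR))
E
python3 m1.py
```

```text
slatA [ 518.9 -269.7] -16.65 0.086
slatA [ 517.  -269.1] -16.78 0.031
slatA [ 520.7 -272.3] -17.66 0.115
slatB [ 484.3 -359.2] -10.39 0.085
slatB [ 483.5 -359.1] -10.5 0.033
slatB [ 487.  -362.5] -11.34 0.105
lowA [580.7  77.3] -6.85 0.241
lowA [579.5  78.7] -5.98 0.181
lowA [580.5  72.3] -5.03 0.274
lowB [574.3 -11.5] -5.15 0.222
lowB [572.5 -10. ] -4.8 0.142
lowB [572.5 -16.4] -2.75 0.269
pad [577.8  33.9] -6.43 0.046
pad [576.9  36. ] -5.73 0.009
pad [580.2  31.6] -5.63 0.013
top red [128.46504211 227.707901  ] (190.81906127929688, 245.48423767089844) 14.743562698364258
scene red [368.92807007 270.35281372] (336.22784423828125, 169.24502563476562) 4.881742000579834
```

View pics/hd.png

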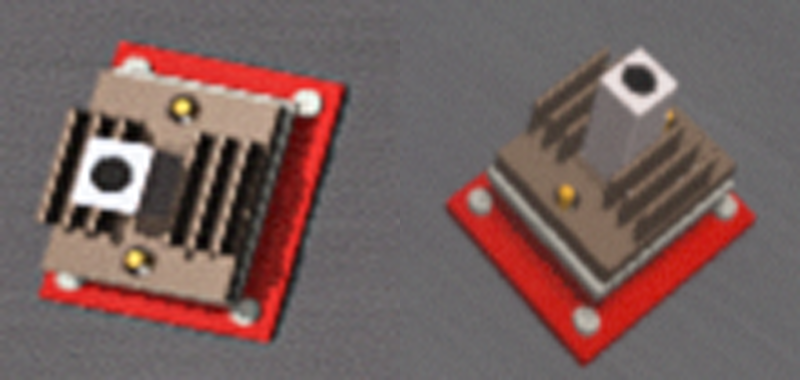

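The crop shows the boss top at about px (112.4,224.1) in the top view and (381,224.7) in the scene view. The stud tips are at (126.4,208.7) and (117,243.2) in the top view, and the fins run along the stud line.

Next I'll locate the head and compute the moves.

```bash
cat > go.py <<'E'
import sys, numpy as np
from scipy.spatial.transform import Rotation as R
from workcell import ctrl
def go(x,y,z,yaw):
    """shift in tool axes and turn to put TCP at xyz, closing line at yaw deg (mod 180), tool down"""
    o=ctrl.get_obs(); Q=R.from_rotvec(o["orientation"]); d=np.array([x,y,z])-o["ee_pos"]
    best=None
    for a in(yaw,yaw+180):
        c,s=np.cos(np.radians(a)),np.sin(np.radians(a))
        G=R.from_matrix(np.c_[[-s*-1,-c,0],[c,s,0],[0,0,-1]])
        r=(Q.inv()*G).as_rotvec()
        if best is None or np.linalg.norm(r)<np.linalg.norm(best): best=r
    m=Q.as_matrix()
    print("t",round(o["t"],2),"ee",o["ee_pos"].round(1),"closing yaw",np.degrees(np.arctan2(m[1,1],m[0,1])).round(2),"w",round(o["width"],1),"F",o["ft_force"].round(1))
    print("xyz",Q.inv().apply(d).round(1),"rot",best.round(4))
if __name__=="__main__": go(*map(float,sys.argv[1:5]))
E
python3 - <<'E'
from vis import *
ct,cs=ctrl.camera_model("top"),ctrl.camera_model("scene")
a,b=ground((126.4,208.7),60,ct),ground((117,243.2),60,ct)
print(a,b,np.linalg.norm(a-b),(a+b)/2,np.degrees(np.arctan2(*(a-b)[1::-1])))
print("boss",ground((112.4,224.1),118,ct),ground((381,224.7),118,cs))
print("tcp px",project([[178.4,598.5,222]],ct),project([[178.4,598.5,222]],cs))
print("tin,socket",ground((180,126),60,ct),ground((286,124),50,ct))
E
python3 go.py 517.5 -270 120 73
```

```text
[532.96400465 295.46033124  60.        ] [450.24799117 314.58180386  60.        ] 84.89740632907063 [491.60599791 305.02106755  60.        ] -13.01642398827799
boss [490.74120543 305.720659   118.        ] [497.18055338 305.01192714 118.        ]
tcp px [[-77.95931323 392.88130895]] [[612.13597014 171.70205518]]
tin,socket [740.98624402 169.06245776  60.        ] [746.27099646 -99.56085693  50.        ]Traceback (most recent call last):
  File "go.py", line 16, in <module>
    if __name__=="__main__": go(*map(float,sys.argv[1:5]))
                             ~~^^^^^^^^^^^^^^^^^^^^^^^^^^^
  File "go.py", line 10, in go
    G=R.from_matrix(np.c_[[-s*-1,-c,0],[c,s,0],[0,0,-1]])
  File "scipy/spatial/transform/_rotation.pyx", line 1143, in scipy.spatial.transform._rotation.Rotation.from_matrix
ValueError: Non-positive determinant (left-handed or null coordinate frame) in rotation matrix 0: [[ 0.95630476  0.2923717   0.        ]
 [-0.2923717   0.95630476  0.        ]
 [ 0.          0.         -1.        ]].
```

```bash
sed -i 's/\[-s\*-1,-c,0\]/[-s,c,0]/' go.py; python3 go.py 517.5 -270 120 73; python3 go.py 440 -20 200 73
```

```text
t 0.1 ee [178.4 598.5 222. ] closing yaw 73.4 w 88.1 F [ 0.1 -0.1  0.2]
xyz [-573.1 -735.3  103. ] rot [-0.0014  0.      0.0069]
t 0.1 ee [178.4 598.5 222. ] closing yaw 73.4 w 88.1 F [ 0.1 -0.1  0.2]
xyz [-427.4 -517.9   22.7] rot [-0.0014  0.      0.0069]
```

```bash
python3 -m inch '[{"xyz":[-427,-518,23],"rot":[0,0,0.007]},{"xyz":[-427,-518,23],"rot":[0,0,0.007]},{"xyz":[-427,-518,23],"rot":[0,0,0.007]},{"xyz":[-427,-518,23],"rot":[0,0,0.007]},{"xyz":[-427,-518,23],"rot":[0,0,0.007]},{"xyz":[-427,-518,23],"rot":[0,0,0.007]},{"xyz":[-427,-518,23],"rot":[0,0,0.007]},{"xyz":[-427,-518,23],"rot":[0,0,0.007]},{"xyz":[-573,-735,103],"rot":[0,0,0.007]},{"xyz":[-573,-735,103],"rot":[0,0,0.007]},{"xyz":[-573,-735,103],"rot":[0,0,0.007]},{"xyz":[-573,-735,103],"rot":[0,0,0.007]}]' 0; python3 go.py 517.5 -270 60 73
```

```text
t: 1.1
ee_pos: [365.9, 135.8, 185.9]
orientation: [0.464, 3.107, 0.0]
ft_force: [1.3, 0.1, -0.5]
width: 87.8
grasp_force: 0.0
t 1.1 ee [365.9 135.8 185.9] closing yaw 73.02 w 87.8 F [ 1.3  0.1 -0.5]
xyz [-263.5 -343.9  125.9] rot [0.0002 0.0003 0.0003]
```

```bash
python3 -m inch '[{"xyz":[-263,-344,126]},{"xyz":[-263,-344,126]},{"xyz":[-263,-344,126]},{"xyz":[-263,-344,126]},{"xyz":[-263,-344,126]},{"xyz":[-263,-344,126]},{"xyz":[-263,-344,126]},{"xyz":[-263,-344,126]},{"xyz":[-263,-344,126]},{"xyz":[-263,-344,126]},{"xyz":[-263,-344,126]},{"xyz":[-263,-344,126]}]'; python3 go.py 518 -270.5 7 73
python3 - <<'E'
from workcell import ctrl
import cv2,numpy as np
o=[]
for n,(u,v,w,h) in dict(top=(310,160,120,120),scene=(110,60,140,140)).items():
    i=ctrl.get_image(n); o.append(cv2.resize(i[v:v+h,u:u+w],(400,400)))
cv2.imwrite("pics/g1.png",cv2.cvtColor(np.hstack(o),cv2.COLOR_RGB2BGR))
E
```

```text
t 1.1 ee [365.9 135.8 185.9] closing yaw 73.02 w 87.8 F [ 1.3  0.1 -0.5]
xyz [-264.1 -344.2  178.9] rot [0.0002 0.0003 0.0003]$[0]: bad value
```

View pics/g1.png

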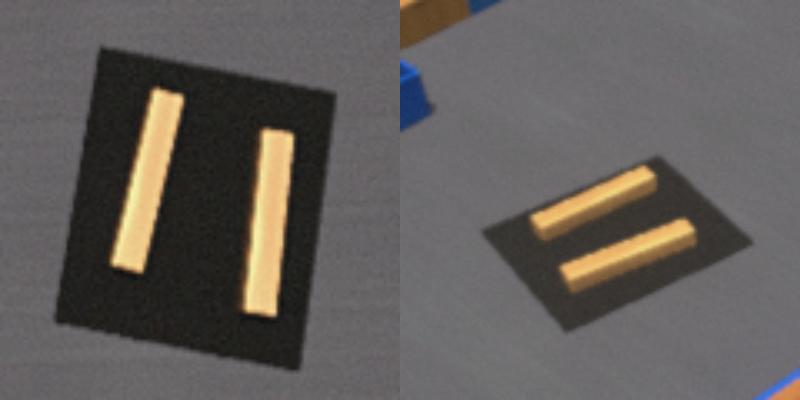

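The picture shows both slats untouched on the mat. The call was refused because "rot" was missing, so the arm hasn't moved.

```bash
python3 -m inch '[{"xyz":[-263,-344,126],"rot":[0,0,0]},{"xyz":[-263,-344,126],"rot":[0,0,0]},{"xyz":[-263,-344,126],"rot":[0,0,0]},{"xyz":[-263,-344,126],"rot":[0,0,0]},{"xyz":[-263,-344,126],"rot":[0,0,0]},{"xyz":[-263,-344,126],"rot":[0,0,0]},{"xyz":[-263,-344,126],"rot":[0,0,0]},{"xyz":[-263,-344,126],"rot":[0,0,0]},{"xyz":[-263,-344,126],"rot":[0,0,0]},{"xyz":[-263,-344,126],"rot":[0,0,0]},{"xyz":[-263,-344,126],"rot":[0,0,0]},{"xyz":[-263,-344,126],"rot":[0,0,0]}]'; python3 go.py 518 -270.5 7 73
```

```text
t: 2.2
ee_pos: [519.1, -272.4, 58.6]
orientation: [0.468, 3.104, -0.002]
ft_force: [0.7, 0.2, 0.3]
width: 87.6
grasp_force: 0.0
t 2.2 ee [ 519.1 -272.4   58.6] closing yaw 72.84 w 87.6 F [0.7 0.2 0.3]
xyz [ 1.7  1.5 51.5] rot [-0.0009  0.0022 -0.0027]
```

```bash
python3 -m inch '[{"xyz":[1,1,25],"rot":[0,0,0]},{"xyz":[1,1,40],"rot":[0,0,0]},{"xyz":[1,1,46],"rot":[0,0,0]},{"xyz":[1,1,50],"rot":[0,0,0]},{"xyz":[1,1,51],"rot":[0,0,0]}]'; python3 go.py 518 -270.5 7 73; python3 -m inch '[{"xyz":[0,0,0],"rot":[0,0,0]},{"xyz":[0,0,0],"rot":[0,0,0]},{"xyz":[0,0,0],"rot":[0,0,0]},{"xyz":[0,0,0],"rot":[0,0,0]},{"xyz":[0,0,0],"rot":[0,0,0]},{"xyz":[0,0,0],"rot":[0,0,0]},{"xyz":[0,0,0],"rot":[0,0,0]},{"xyz":[0,0,0],"rot":[0,0,0]},{"xyz":[0,0,0],"rot":[0,0,0]},{"xyz":[0,0,0],"rot":[0,0,0]}]' 255; python3 go.py 577 35 120 -5.7
```

```text
t: 2.62
ee_pos: [516.1, -266.0, 8.8]
orientation: [-0.463, -3.106, -0.001]
ft_force: [0.5, 0.4, -0.9]
width: 87.9
grasp_force: 0.0
t 2.62 ee [ 516.1 -266.     8.8] closing yaw 73.05 w 87.9 F [ 0.5  0.4 -0.9]
xyz [-3.2 -3.8  1.8] rot [ 0.0002 -0.0008  0.0008]
t: 3.45
ee_pos: [516.0, -267.0, 9.1]
orientation: [0.464, 3.107, -0.0]
ft_force: [0.8, -0.2, -0.1]
width: 24.6
grasp_force: 0.2
t 3.45 ee [ 516.  -267.     9.1] closing yaw 73.0 w 24.6 F [ 0.8 -0.2 -0.1]
xyz [  30.   306.6 -110.9] rot [-0.      0.      1.3735]
```

```bash
python3 -m inch '[{"xyz":[0,0,0],"rot":[0,0,0]},{"xyz":[0,0,0],"rot":[0,0,0]},{"xyz":[0,0,0],"rot":[0,0,0]},{"xyz":[0,0,0],"rot":[0,0,0]},{"xyz":[0,0,-10],"rot":[0,0,0]},{"xyz":[0,0,-30],"rot":[0,0,0]},{"xyz":[0,0,-60],"rot":[0,0,0]},{"xyz":[0,0,-80],"rot":[0,0,0]},{"xyz":[0,0,-80],"rot":[0,0,0]}]' 255; python3 go.py 622 32 85 -5.7
```

```text
t: 4.2
ee_pos: [518.5, -268.2, 93.7]
orientation: [0.464, 3.1, -0.004]
ft_force: [0.9, -0.5, -1.9]
width: 23.4
grasp_force: 30.0
t 4.2 ee [ 518.5 -268.2   93.7] closing yaw 72.99 w 23.4 F [ 0.9 -0.5 -1.9]
xyz [-11.1 317.4   8.3] rot [0.0036 0.0067 1.3734]
```

```bash
python3 -m inch '[{"xyz":[-11,30,0],"rot":[0,0,0.12]},{"xyz":[-11,60,0],"rot":[0,0,0.24]},{"xyz":[-11,90,0],"rot":[0,0,0.36]},{"xyz":[-11,120,0],"rot":[0,0,0.48]},{"xyz":[-11,150,0],"rot":[0,0,0.6]},{"xyz":[-11,180,0],"rot":[0,0,0.72]},{"xyz":[-11,210,0],"rot":[0,0,0.84]},{"xyz":[-11,240,0],"rot":[0,0,0.96]},{"xyz":[-11,270,0],"rot":[0,0,1.08]},{"xyz":[-11,295,0],"rot":[0,0,1.2]},{"xyz":[-11,312,0],"rot":[0,0,1.3]},{"xyz":[-11,317,0],"rot":[0,0,1.373]}]'; python3 -m inch '[{"xyz":[0,0,0],"rot":[0,0,0]},{"xyz":[0,0,0],"rot":[0,0,0]},{"xyz":[0,0,0],"rot":[0,0,0]}]'; python3 go.py 622 32 60 -5.7;  python3 - <<'E'
from workcell import ctrl
import cv2,numpy as np
o=[]
for n,(u,v,w,h) in dict(top=(175,130,120,120),scene=(180,130,140,140)).items():
    i=ctrl.get_image(n); cv2.imwrite(f"pics/{n}1.png",cv2.cvtColor(i,cv2.COLOR_RGB2BGR)); o.append(cv2.resize(i[v:v+h,u:u+w],(400,400)))
cv2.imwrite("pics/g2.png",cv2.cvtColor(np.hstack(o),cv2.COLOR_RGB2BGR))
E
```

```text
t: 5.2
ee_pos: [619.6, 35.8, 88.7]
orientation: [-2.331, -2.105, -0.0]
ft_force: [-0.6, -1.0, 0.6]
width: 23.8
grasp_force: 30.0
t: 5.45
ee_pos: [618.7, 32.5, 88.7]
orientation: [-2.326, -2.111, 0.001]
ft_force: [-0.7, 0.5, -0.5]
width: 23.7
grasp_force: 30.0
t 5.45 ee [618.7  32.5  88.7] closing yaw -5.57 w 23.7 F [-0.7  0.5 -0.5]
xyz [-0.1  3.4 28.7] rot [-0.0009  0.0002  0.0024]
```

View pics/g2.png

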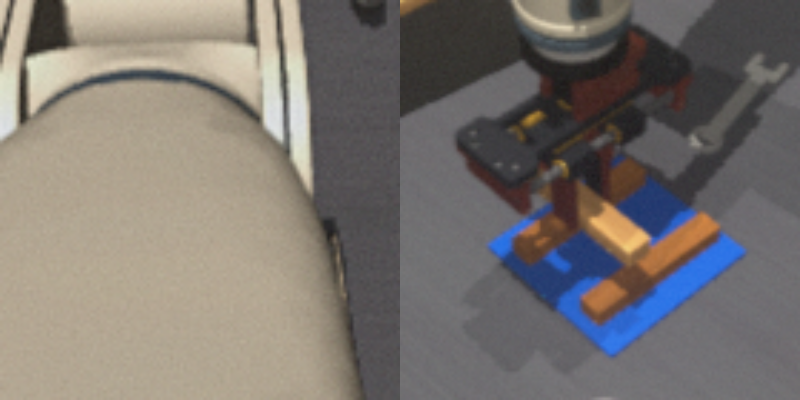

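The scene crop shows the slat held level, crosswise above the pad, over its far half. I'll lower it now.

```bash
python3 -m inch '[{"xyz":[0,3,15],"rot":[0,0,0.002]},{"xyz":[0,3,30],"rot":[0,0,0.002]},{"xyz":[0,3,42],"rot":[0,0,0.002]},{"xyz":[0,3,48],"rot":[0,0,0.002]},{"xyz":[0,3,51],"rot":[0,0,0.002]},{"xyz":[0,3,54],"rot":[0,0,0.002]},{"xyz":[0,3,54],"rot":[0,0,0.002]},{"xyz":[0,3,54],"rot":[0,0,0.002]}]'; python3 go.py 622 32 31.3 -5.7
```

```text
t: 6.22
ee_pos: [622.5, 32.7, 35.4]
orientation: [2.33, 2.106, 0.001]
ft_force: [0.8, 0.1, -0.4]
width: 23.9
grasp_force: 30.0
t 6.22 ee [622.5  32.7  35.4] closing yaw -5.78 w 23.9 F [ 0.8  0.1 -0.4]
xyz [-0.7 -0.4  4.1] rot [ 0.0005 -0.0001 -0.0015]
```

```bash
python3 -m inch '[{"xyz":[0,0,1.5],"rot":[0,0,0]},{"xyz":[0,0,3],"rot":[0,0,0]},{"xyz":[0,0,3.5],"rot":[0,0,0]},{"xyz":[0,0,3.5],"rot":[0,0,0]},{"xyz":[0,0,3.5],"rot":[0,0,0]}]'; python3 go.py 622 32 31.1 -5.7
```

```text
t: 6.63
ee_pos: [622.3, 32.7, 31.6]
orientation: [2.331, 2.107, 0.0]
ft_force: [-1.0, 1.0, -0.1]
width: 24.1
grasp_force: 30.0
t 6.63 ee [622.3  32.7  31.6] closing yaw -5.78 w 24.1 F [-1.   1.  -0.1]
xyz [-0.7 -0.2  0.5] rot [ 0.0001 -0.     -0.0015]
```

```bash
python3 -m inch '[{"xyz":[0,0,0.5],"rot":[0,0,0]},{"xyz":[0,0,0.8],"rot":[0,0,0]},{"xyz":[0,0,0.8],"rot":[0,0,0]},{"xyz":[0,0,0.8],"rot":[0,0,0]}]'; python3 -m inch '[{"xyz":[0,0,0],"rot":[0,0,0]},{"xyz":[0,0,0],"rot":[0,0,0]},{"xyz":[0,0,0],"rot":[0,0,0]},{"xyz":[0,0,0],"rot":[0,0,0]},{"xyz":[0,0,0],"rot":[0,0,0]},{"xyz":[0,0,0],"rot":[0,0,0]},{"xyz":[0,0,0],"rot":[0,0,0]},{"xyz":[0,0,-20],"rot":[0,0,0]},{"xyz":[0,0,-50],"rot":[0,0,0]},{"xyz":[0,0,-80],"rot":[0,0,0]},{"xyz":[0,0,-80],"rot":[0,0,0]}]' 0; python3 go.py 484 -360 70 79.5
```

```text
t: 6.97
ee_pos: [622.3, 32.7, 31.1]
orientation: [2.331, 2.106, 0.0]
ft_force: [-0.7, -0.0, 4.0]
width: 23.7
grasp_force: 30.0
t: 7.88
ee_pos: [625.8, 32.8, 116.3]
orientation: [2.327, 2.103, 0.01]
ft_force: [1.2, 0.4, 0.2]
width: 87.6
grasp_force: 0.0
t 7.88 ee [625.8  32.8 116.3] closing yaw -5.79 w 87.6 F [1.2 0.4 0.2]
xyz [-405.2 -101.9   44.9] rot [ 0.0079  0.0054 -1.4885]
```

```bash
python3 -m inch '[{"xyz":[-34,-8,0],"rot":[0,0,-0.12]},{"xyz":[-68,-17,0],"rot":[0,0,-0.24]},{"xyz":[-102,-25,0],"rot":[0,0,-0.36]},{"xyz":[-136,-34,0],"rot":[0,0,-0.48]},{"xyz":[-170,-42,0],"rot":[0,0,-0.6]},{"xyz":[-204,-51,0],"rot":[0,0,-0.72]},{"xyz":[-238,-60,0],"rot":[0,0,-0.84]},{"xyz":[-272,-68,10],"rot":[0,0,-0.96]},{"xyz":[-306,-76,20],"rot":[0,0,-1.08]},{"xyz":[-340,-85,30],"rot":[0,0,-1.2]},{"xyz":[-375,-93,40],"rot":[0,0,-1.32]},{"xyz":[-405,-101,45],"rot":[0,0,-1.43]}]'; python3 -m inch '[{"xyz":[0,0,0],"rot":[0,0,-0.06]},{"xyz":[0,0,0],"rot":[0,0,-0.06]},{"xyz":[0,0,0],"rot":[0,0,-0.06]}]'
cat > m2.py <<'E'
from vis import *
import sys
tag=sys.argv[1]; T=eval(sys.argv[2])
im={n:ctrl.get_image(n) for n in("top","scene")}
for n in im: cv2.imwrite(f"pics/{n}{tag}.png",cv2.cvtColor(im[n],cv2.COLOR_RGB2BGR))
cm=ctrl.camera_model("top")
out=cv2.resize(im["top"],None,fx=S,fy=S,interpolation=cv2.INTER_CUBIC)
L=((14,60,50),(30,255,255)); B=((2,80,45),(14,255,255))
pad=blob(mask(im["top"],(100,120,60),(125,255,255)),(235,194),True)
p0,f=fit([(pad,cm)],(577,36,-.1),(0,160,160,6)); print("pad",p0[:2].round(1),np.degrees(p0[2]).round(2),round(f,3))
for k,(x,y,yaw,z) in T.items():
    d=(z,140,24,20); uv=project([[x,y,z+20]],cm)[0]
    m=blob(mask(im["top"],*L),uv); p,f=fit([(m,cm)],(x,y,np.radians(yaw)),d)
    r=R.from_euler("z",-p0[2]).apply([p[0]-p0[0],p[1]-p0[1],0]); print(k,p[:2].round(1),np.degrees(p[2]).round(2),round(f,3),"in pad",r[:2].round(1),np.degrees(p[2]-p0[2]).round(2))
    for q,c in((p,(255,0,255)),):
        h=cv2.convexHull(((project(box(*q,*d),cm)+.5)*S-.5).astype(np.float32)); cv2.polylines(out,[h.astype(int)],True,c,1)
o=out[150*S:240*S,185*S:285*S]; s=cv2.resize(im["scene"][150:260,200:310],(400,400),interpolation=cv2.INTER_CUBIC)
cv2.imwrite(f"pics/v{tag}.png",cv2.cvtColor(np.hstack([cv2.resize(o,(400,400)),s]),cv2.COLOR_RGB2BGR))
E
python3 m2.py 2 'dict(A=(622,32,84.3,26))'; python3 go.py 483.7 -359.5 8 79.5
```

```text
t: 8.88
ee_pos: [479.4, -361.7, 64.3]
orientation: [-0.37, -3.119, -0.001]
ft_force: [0.0, 0.5, -0.3]
width: 87.7
grasp_force: 0.0
t: 9.13
ee_pos: [480.5, -360.0, 65.3]
orientation: [-0.29, -3.128, -0.001]
ft_force: [0.0, 0.1, -1.0]
width: 87.7
grasp_force: 0.0
pad [576.9  35.7] -5.76 0.009
A [623.2  32.5] 84.1 0.206 in pad [46.4  1.4] 89.86
t 9.23 ee [ 481.2 -359.3   65.7] closing yaw 79.53 w 87.8 F [ 0.4 -0.6 -0.4]
xyz [-2.5  0.2 57.7] rot [ 0.0002 -0.0001  0.0005]
```

View pics/v2.png

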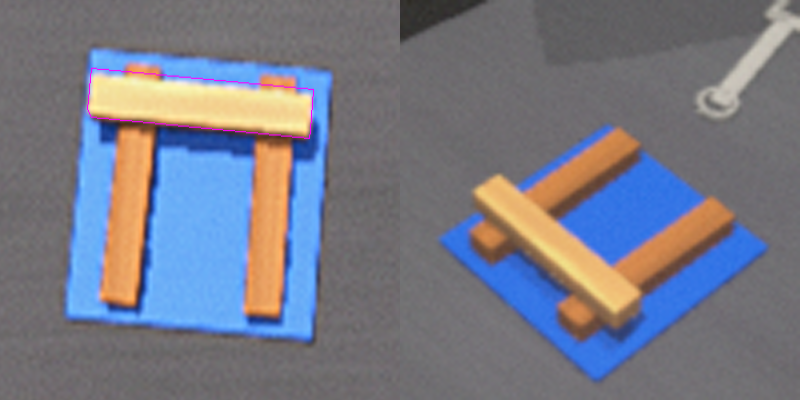

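The picture shows slat A lying square across both lower slats, about 45–46 mm from the pad's middle. The lower pair hasn't moved. Next is slat B.

```bash
python3 -m inch '[{"xyz":[-2,0,20],"rot":[0,0,0]},{"xyz":[-2,0,40],"rot":[0,0,0]},{"xyz":[-2,0,50],"rot":[0,0,0]},{"xyz":[-2,0,54],"rot":[0,0,0]},{"xyz":[-2,0,55],"rot":[0,0,0]},{"xyz":[-2,0,55],"rot":[0,0,0]},{"xyz":[-2,0,55],"rot":[0,0,0]}]'; python3 go.py 483.7 -359.5 9 79.5
```

```text
t: 9.82
ee_pos: [483.5, -360.6, 11.6]
orientation: [0.285, 3.128, -0.001]
ft_force: [0.5, -0.1, -0.3]
width: 87.6
grasp_force: 0.0
t 9.82 ee [ 483.5 -360.6   11.6] closing yaw 79.59 w 87.6 F [ 0.5 -0.1 -0.3]
xyz [-0.   1.1  2.6] rot [-0.0006  0.0011  0.0016]
```

```bash
python3 -m inch '[{"xyz":[0,1,2.5],"rot":[0,0,0]},{"xyz":[0,1,2.5],"rot":[0,0,0]},{"xyz":[0,1,2.5],"rot":[0,0,0]},{"xyz":[0,1,2.5],"rot":[0,0,0]},{"xyz":[0,1,2.5],"rot":[0,0,0]},{"xyz":[0,1,2.5],"rot":[0,0,0]},{"xyz":[0,1,2.5],"rot":[0,0,0]},{"xyz":[0,1,2.5],"rot":[0,0,0]},{"xyz":[0,1,2.5],"rot":[0,0,0]},{"xyz":[0,1,2.5],"rot":[0,0,0]},{"xyz":[0,1,2.5],"rot":[0,0,0]},{"xyz":[0,1,2.5],"rot":[0,0,0]}]' 255; python3 -m inch '[{"xyz":[0,0,0],"rot":[0,0,0]},{"xyz":[0,0,0],"rot":[0,0,0]},{"xyz":[0,0,-10],"rot":[0,0,0]},{"xyz":[0,0,-30],"rot":[0,0,0]},{"xyz":[0,0,-60],"rot":[0,0,0]},{"xyz":[0,0,-85],"rot":[0,0,0]},{"xyz":[0,0,-85],"rot":[0,0,0]},{"xyz":[0,0,-85],"rot":[0,0,0]}]' 255; python3 go.py 532.5 40.8 95 -5.7
```

```text
t: 10.82
ee_pos: [483.1, -359.5, 8.3]
orientation: [0.285, 3.129, -0.0]
ft_force: [-0.6, -0.4, 0.1]
width: 23.7
grasp_force: 30.0
t: 11.48
ee_pos: [484.0, -360.1, 95.3]
orientation: [0.285, 3.126, -0.003]
ft_force: [-0.9, -0.3, -1.0]
width: 24.1
grasp_force: 30.0
t 11.48 ee [ 484.  -360.1   95.3] closing yaw 79.59 w 24.1 F [-0.9 -0.3 -1. ]
xyz [ 24.7 403.1  -0.5] rot [1.1000e-03 3.9000e-03 1.4886e+00]
```

```bash
python3 -m inch '[{"xyz":[2,34,0],"rot":[0,0,0.12]},{"xyz":[4,68,0],"rot":[0,0,0.24]},{"xyz":[6,102,0],"rot":[0,0,0.36]},{"xyz":[8,136,0],"rot":[0,0,0.48]},{"xyz":[10,170,0],"rot":[0,0,0.6]},{"xyz":[12,204,0],"rot":[0,0,0.72]},{"xyz":[14,238,0],"rot":[0,0,0.84]},{"xyz":[16,272,0],"rot":[0,0,0.96]},{"xyz":[18,306,0],"rot":[0,0,1.08]},{"xyz":[20,340,0],"rot":[0,0,1.2]},{"xyz":[22,375,0],"rot":[0,0,1.32]},{"xyz":[24,395,0],"rot":[0,0,1.42]}]'; python3 -m inch '[{"xyz":[0,0,0],"rot":[0,0,0.07]},{"xyz":[0,0,0],"rot":[0,0,0.07]},{"xyz":[0,0,0],"rot":[0,0,0.07]},{"xyz":[0,0,0],"rot":[0,0,0.07]}]'; python3 go.py 532.5 40.8 34 -5.75
```

```text
t: 12.48
ee_pos: [530.1, 36.1, 92.1]
orientation: [-2.26, -2.18, 0.002]
ft_force: [-0.0, -1.2, -0.4]
width: 23.4
grasp_force: 30.0
t: 12.82
ee_pos: [530.2, 32.8, 92.6]
orientation: [-2.328, -2.108, 0.002]
ft_force: [-1.0, -0.5, -0.4]
width: 23.8
grasp_force: 30.0
t 12.82 ee [530.2  32.8  92.6] closing yaw -5.69 w 23.8 F [-1.  -0.5 -0.4]
xyz [ 8.2  1.6 58.6] rot [-0.0015  0.0003  0.001 ]
```

```bash
python3 -m inch '[{"xyz":[3,1,10],"rot":[0,0,0.001]},{"xyz":[6,1.6,20],"rot":[0,0,0.001]},{"xyz":[8,1.6,33],"rot":[0,0,0.001]},{"xyz":[8,1.6,44],"rot":[0,0,0.001]},{"xyz":[8,1.6,51],"rot":[0,0,0.001]},{"xyz":[8,1.6,55],"rot":[0,0,0.001]},{"xyz":[8,1.6,55],"rot":[0,0,0.001]},{"xyz":[8,1.6,55],"rot":[0,0,0.001]},{"xyz":[8,1.6,55],"rot":[0,0,0.001]}]'; python3 go.py 532.6 40.8 30.3 -5.75
```

```text
t: 13.57
ee_pos: [533.6, 41.1, 38.6]
orientation: [2.332, 2.105, 0.001]
ft_force: [0.2, -0.7, -0.9]
width: 23.6
grasp_force: 30.0
t 13.57 ee [533.6  41.1  38.6] closing yaw -5.85 w 23.6 F [ 0.2 -0.7 -0.9]
xyz [-0.4 -1.   8.3] rot [ 0.0006 -0.0001 -0.0017]
```

```bash
python3 -m inch '[{"xyz":[0,-1,2],"rot":[0,0,-0.001]},{"xyz":[0,-1,4],"rot":[0,0,-0.001]},{"xyz":[0,-1,6],"rot":[0,0,-0.001]},{"xyz":[0,-1,7.2],"rot":[0,0,-0.001]},{"xyz":[0,-1,7.2],"rot":[0,0,-0.001]},{"xyz":[0,-1,7.2],"rot":[0,0,-0.001]},{"xyz":[0,-1,7.2],"rot":[0,0,-0.001]}]'; python3 go.py 532.6 40.8 30.3 -5.75
```

```text
t: 14.15
ee_pos: [532.3, 41.3, 31.1]
orientation: [2.331, 2.106, 0.0]
ft_force: [-1.0, 0.3, 0.0]
width: 23.7
grasp_force: 30.0
t 14.15 ee [532.3  41.3  31.1] closing yaw -5.79 w 23.7 F [-1.   0.3  0. ]
xyz [-0.4  0.3  0.8] rot [ 0.0001 -0.     -0.0007]
```

```bash
python3 -m inch '[{"xyz":[0,0,0.5],"rot":[0,0,0]},{"xyz":[0,0,1.0],"rot":[0,0,0]},{"xyz":[0,0,1.0],"rot":[0,0,0]},{"xyz":[0,0,1.0],"rot":[0,0,0]}]'; python3 -m inch '[{"xyz":[0,0,0],"rot":[0,0,0]},{"xyz":[0,0,0],"rot":[0,0,0]},{"xyz":[0,0,0],"rot":[0,0,0]},{"xyz":[0,0,0],"rot":[0,0,0]},{"xyz":[0,0,0],"rot":[0,0,0]},{"xyz":[0,0,0],"rot":[0,0,0]},{"xyz":[0,0,0],"rot":[0,0,0]},{"xyz":[0,0,-20],"rot":[0,0,0]},{"xyz":[0,0,-50],"rot":[0,0,0]},{"xyz":[0,0,-90],"rot":[0,0,0]},{"xyz":[0,0,-120],"rot":[0,0,0]},{"xyz":[0,0,-120],"rot":[0,0,0]}]' 0; python3 go.py 493 305 150 -13
```

```text
t: 14.48
ee_pos: [532.4, 41.3, 30.2]
orientation: [2.331, 2.106, 0.0]
ft_force: [0.4, -0.2, 2.4]
width: 23.7
grasp_force: 30.0
t: 15.48
ee_pos: [536.0, 41.5, 155.8]
orientation: [2.326, 2.102, 0.012]
ft_force: [0.4, -0.9, 0.0]
width: 87.6
grasp_force: 0.0
t 15.48 ee [536.   41.5 155.8] closing yaw -5.78 w 87.6 F [ 0.4 -0.9  0. ]
xyz [257.8 -69.4   5.6] rot [ 0.0097 -0.0022  0.1259]
```

```bash
python3 -m inch '[{"xyz":[39,-10,0],"rot":[0,0,0.02]},{"xyz":[77,-20,0],"rot":[0,0,0.04]},{"xyz":[116,-30,0],"rot":[0,0,0.06]},{"xyz":[154,-40,0],"rot":[0,0,0.08]},{"xyz":[192,-50,0],"rot":[0,0,0.1]},{"xyz":[225,-60,0],"rot":[0,0,0.12]},{"xyz":[248,-66,0],"rot":[0,0,0.126]},{"xyz":[258,-69,0],"rot":[0,0,0.126]},{"xyz":[258,-69,0],"rot":[0,0,0.126]},{"xyz":[258,-69,0],"rot":[0,0,0.126]}]'; python3 m2.py 3 'dict(A=(622,32,84.3,26),B=(532,41,84.3,26))'; python3 go.py 493 305 86 -13
```

```text
t: 16.32
ee_pos: [489.3, 304.3, 149.5]
orientation: [2.457, 1.957, -0.002]
ft_force: [0.3, 0.1, 1.0]
width: 87.7
grasp_force: 0.0
pad [633.   29.4] -52.23 5.003
A [623.5  33.2] 83.85 0.209 in pad [-8.8 -5.3] 136.09
B [532.4  43. ] 84.32 0.445 in pad [-72.3 -71.3] 136.55
t 16.42 ee [489.7 303.4 149.7] closing yaw -13.06 w 87.8 F [ 0.8 -0.  -0.7]
xyz [ 2.4  2.9 63.7] rot [-0.0005  0.0009 -0.0011]
```

View pics/v3.png

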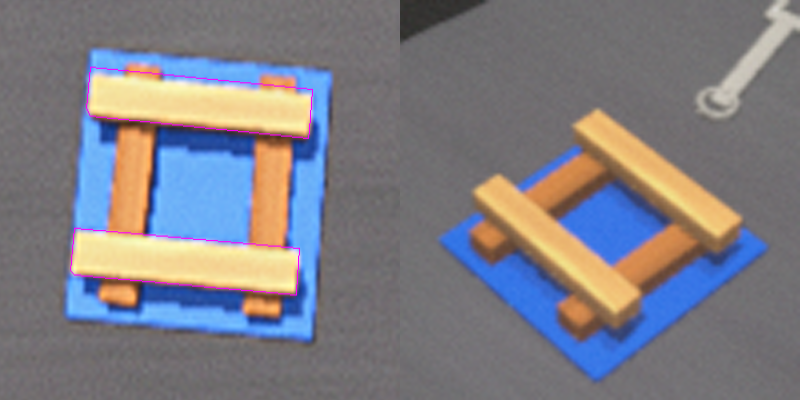

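Run:
```python
import cv2,numpy as np
o=[cv2.imread(f"pics/{n}3.png")[v:v+h,u:u+w] for n,(u,v,w,h) in dict(top=(70,165,120,120),scene=(300,120,140,140)).items()]
cv2.imwrite("pics/h3.png",np.hstack([cv2.resize(x,(400,400),interpolation=cv2.INTER_CUBIC) for x in o]))
```

```text
(no output)
```

View pics/h3.png

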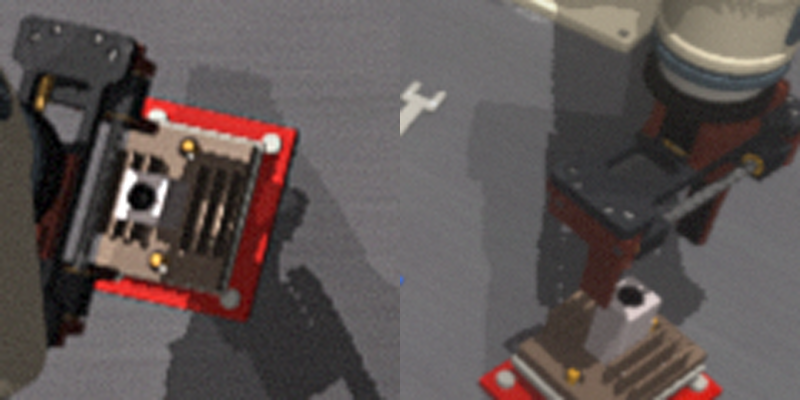

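The crib picture shows both upper slats square and parallel, 90 mm apart on the unmoved lower pair. The second picture shows the open fingers straddling the boss top. I'll go down to grip the boss.

```bash
python3 -m inch '[{"xyz":[1,2,15],"rot":[0,0,-0.001]},{"xyz":[2,2,30],"rot":[0,0,-0.001]},{"xyz":[2,2,45],"rot":[0,0,-0.001]},{"xyz":[2,2,54],"rot":[0,0,-0.001]},{"xyz":[2,2,59],"rot":[0,0,-0.001]},{"xyz":[2,2,60],"rot":[0,0,-0.001]},{"xyz":[2,2,60],"rot":[0,0,-0.001]},{"xyz":[2,2,60],"rot":[0,0,-0.001]}]'; python3 go.py 491.5 305.2 85 -13
```

```text
t: 17.08
ee_pos: [492.6, 306.4, 90.7]
orientation: [2.458, 1.956, 0.001]
ft_force: [-0.2, 0.3, 0.5]
width: 88.0
grasp_force: 0.0
t 17.08 ee [492.6 306.4  90.7] closing yaw -12.97 w 88.0 F [-0.2  0.3  0.5]
xyz [-1.4 -0.8  5.7] rot [ 0.0007 -0.0006  0.0005]
```

```bash
python3 -m inch '[{"xyz":[-1,-1,3],"rot":[0,0,0]},{"xyz":[-1,-1,5],"rot":[0,0,0]},{"xyz":[-1,-1,5.5],"rot":[0,0,0]},{"xyz":[-1,-1,5.5],"rot":[0,0,0]},{"xyz":[-1,-1,5.5],"rot":[0,0,0]},{"xyz":[-1,-1,5.5],"rot":[0,0,0]}]';python3 -m inch '[{"xyz":[0,0,0],"rot":[0,0,0]},{"xyz":[0,0,0],"rot":[0,0,0]},{"xyz":[0,0,0],"rot":[0,0,0]},{"xyz":[0,0,0],"rot":[0,0,0]},{"xyz":[0,0,0],"rot":[0,0,0]},{"xyz":[0,0,0],"rot":[0,0,0]},{"xyz":[0,0,0],"rot":[0,0,0]},{"xyz":[0,0,0],"rot":[0,0,0]},{"xyz":[0,0,0],"rot":[0,0,0]},{"xyz":[0,0,0],"rot":[0,0,0]},{"xyz":[0,0,0],"rot":[0,0,0]},{"xyz":[0,0,0],"rot":[0,0,0]}]' 255; python3 go.py 491.5 305.2 85 -13
```

```text
t: 17.58
ee_pos: [490.9, 305.8, 84.7]
orientation: [2.458, 1.957, 0.0]
ft_force: [-0.0, 0.5, -0.1]
width: 87.7
grasp_force: 0.0
t: 18.58
ee_pos: [491.2, 305.7, 84.6]
orientation: [2.458, 1.957, 0.001]
ft_force: [1.4, -1.3, -0.6]
width: 33.8
grasp_force: 30.0
t 18.58 ee [491.2 305.7  84.6] closing yaw -12.95 w 33.8 F [ 1.4 -1.3 -0.6]
xyz [-0.4  0.4 -0.4] rot [ 0.0006 -0.0003  0.0009]
```

Gripped at 33.8 mm with 30 N. I'll lift it straight up slowly.

```bash
python3 -m inch '[{"xyz":[0,0,-1],"rot":[0,0,0]},{"xyz":[0,0,-3],"rot":[0,0,0]},{"xyz":[0,0,-6],"rot":[0,0,0]},{"xyz":[0,0,-10],"rot":[0,0,0]},{"xyz":[0,0,-15],"rot":[0,0,0]},{"xyz":[0,0,-21],"rot":[0,0,0]},{"xyz":[0,0,-28],"rot":[0,0,0]},{"xyz":[0,0,-36],"rot":[0,0,0]},{"xyz":[0,0,-45],"rot":[0,0,0]},{"xyz":[0,0,-52],"rot":[0,0,0]},{"xyz":[0,0,-56],"rot":[0,0,0]},{"xyz":[0,0,-58],"rot":[0,0,0]}]'; python3 -m inch '[{"xyz":[0,0,0],"rot":[0,0,0]},{"xyz":[0,0,0],"rot":[0,0,0]},{"xyz":[0,0,0],"rot":[0,0,0]}]';python3 go.py 577 36.5 140 -5.75
```

```text
t: 19.58
ee_pos: [491.1, 305.9, 143.7]
orientation: [2.458, 1.957, 0.002]
ft_force: [-0.0, 0.3, -6.2]
width: 33.8
grasp_force: 30.0
t: 19.83
ee_pos: [490.5, 305.5, 142.1]
orientation: [-2.458, -1.957, 0.001]
ft_force: [-0.1, -0.1, -6.2]
width: 33.5
grasp_force: 30.0
t 19.83 ee [490.5 305.5 142.1] closing yaw -12.95 w 33.5 F [-0.1 -0.1 -6.2]
xyz [-242.8  144.6    2.2] rot [-0.0007  0.0006 -0.1257]
```

```bash
python3 -m inch '[{"xyz":[-2,1,0],"rot":[0,0,-0.001]},{"xyz":[-7,4,0],"rot":[0,0,-0.004]},{"xyz":[-15,9,0],"rot":[0,0,-0.008]},{"xyz":[-25,15,0],"rot":[0,0,-0.013]},{"xyz":[-38,22.5,0],"rot":[0,0,-0.02]},{"xyz":[-53,31,0],"rot":[0,0,-0.027]},{"xyz":[-69,41,0],"rot":[0,0,-0.036]},{"xyz":[-86,51,0],"rot":[0,0,-0.044]},{"xyz":[-104,61.5,0],"rot":[0,0,-0.054]},{"xyz":[-122,72,0],"rot":[0,0,-0.063]},{"xyz":[-139,82,0],"rot":[0,0,-0.072]},{"xyz":[-155,92,0],"rot":[0,0,-0.08]}]'; python3 -m inch '[{"xyz":[-15,9,0],"rot":[0,0,-0.008]},{"xyz":[-29,17,0],"rot":[0,0,-0.015]},{"xyz":[-42,25,0],"rot":[0,0,-0.022]},{"xyz":[-54,32,0],"rot":[0,0,-0.028]},{"xyz":[-64,38,0],"rot":[0,0,-0.033]},{"xyz":[-73,43,0.5],"rot":[0,0,-0.038]},{"xyz":[-80,47,0.5],"rot":[0,0,-0.042]},{"xyz":[-85,50,1],"rot":[0,0,-0.045]},{"xyz":[-87,51.5,1],"rot":[0,0,-0.046]},{"xyz":[-88,52,1],"rot":[0,0,-0.046]},{"xyz":[-88,52,1],"rot":[0,0,-0.046]},{"xyz":[-88,52,1],"rot":[0,0,-0.046]}]'; python3 go.py 577 35.5 140.6 -5.75
```

```text
t: 20.83
ee_pos: [545.9, 132.0, 142.5]
orientation: [2.377, 2.054, -0.001]
ft_force: [0.2, -0.2, -6.4]
width: 33.4
grasp_force: 30.0
t: 21.83
ee_pos: [584.2, 39.8, 141.5]
orientation: [-2.329, -2.108, 0.0]
ft_force: [0.1, 0.5, -5.7]
width: 33.8
grasp_force: 30.0
t 21.83 ee [584.2  39.8 141.5] closing yaw -5.71 w 33.8 F [ 0.1  0.5 -5.7]
xyz [-5.  -6.7  0.9] rot [-0.0003 -0.0001  0.0008]
```

```bash
python3 -m inch '[{"xyz":[-1,-2,0],"rot":[0,0,0]},{"xyz":[-3,-4,0.5],"rot":[0,0,0]},{"xyz":[-4,-6,1],"rot":[0,0,0]},{"xyz":[-5,-7,1],"rot":[0,0,0]},{"xyz":[-5,-7,1],"rot":[0,0,0]},{"xyz":[-5,-7,1],"rot":[0,0,0]},{"xyz":[-5,-7,1],"rot":[0,0,0]},{"xyz":[-5,-7,1],"rot":[0,0,0]},{"xyz":[-5,-7,1],"rot":[0,0,0]},{"xyz":[-5,-7,1],"rot":[0,0,0]}]'; python3 go.py 577 35.5 140.6 -5.75
python3 - <<'E'
from workcell import ctrl
import cv2
cv2.imwrite("pics/end.png",cv2.cvtColor(cv2.resize(ctrl.get_image("scene")[60:300,110:430],(800,600),interpolation=cv2.INTER_CUBIC),cv2.COLOR_RGB2BGR))
E
```

```text
t: 22.67
ee_pos: [577.0, 35.1, 140.6]
orientation: [2.33, 2.108, 0.0]
ft_force: [0.3, 0.7, -6.5]
width: 34.0
grasp_force: 30.0
t 22.67 ee [577.   35.1 140.6] closing yaw -5.73 w 34.0 F [ 0.3  0.7 -6.5]
xyz [ 0.4 -0.1 -0. ] rot [ 0.     -0.      0.0003]
```

View pics/end.png

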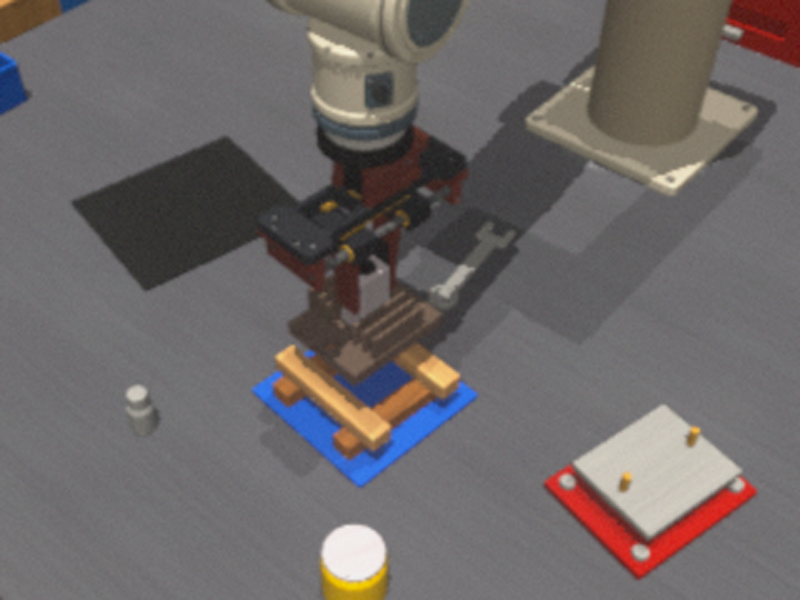

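The picture shows the head held level above the middle of the finished crib, with the crib intact and the spanner, tin and socket where they were. I'm handing the job in.

```bash
python3 -c "
from workcell import ctrl
print(ctrl.close_job())"
```

```text
the job is handed in; nothing more can be done
None
```

The job is handed in at about 23 s: the crib is complete with the upper slats about 90 mm apart, and the head is held level about 5 cm above its middle; the spanner, tin and socket were not touched.

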